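# Load the cell carrier and hold it flush on the sloped battery tester

### The arm

A 6-joint arm with a two-finger parallel gripper is mounted at the origin on a cart in front of the work surface, level with it; the furniture and walls round the work are solid. World frame = base frame: x ahead of the robot, y to its left, z up, the work surface at z = 0. Lengths are in m, angles in degrees, forces in N, time in s.
With the tool pointing down it reaches from about 0.4 to 0.825 m from the base axis. Payload 7 kg.
Tool frame: the origin (TCP) lies at the very end of the fingers, on their centre line; the grasp point (between the pads) lies 19 mm behind it; z points along the fingers, y is the line along which they close (so a half turn about z gives the same grasp; the last joint's range is limited). The gripper opens to 88 mm and grips with 3 to 60 N. Pads are 19 mm wide; open, the fingers measure 130 mm over their backs; the gripper's body (78 mm by 193 mm) begins 47 mm behind the grasp point.
Start: joints at [88.642, 20.546, 0.682, 0, -70.136, -16.507], TCP at [0.207, 0.642, 0.227] pointing down, gripper open.
Joint ranges: [-176.03, 176.03], [-82.01, 121.73], [-58.28, 71.71], [-173.87, 95.51], [-174.79, -0.11], [-173.66, 173.66]. Speed limits (degrees/s): [136.94, 136.94, 172.46, 180, 180, 180].

### API

Orientations are given as [roll, pitch, yaw] about the fixed x, y, z axes, in that order (R = Rz(yaw) Ry(pitch) Rx(roll)).
In Python, from plant import r gives the robot as it stands. The module is installed in compiled form; this text tells all that it offers.
- The arm moves only by the tool jog_arm, never from a script. Its arguments are lists of equal length, an entry for each row: "travel": the shift along the tool's x, y, z each as a share of 50 cm, from -1 to 1, a list of three; "dr": the turn, a rotation vector about the tool's x, y, z each as a share of 360 degrees, from -1 to 1, a list of three; "claw": the opening, from 0 (shut) to 1 (fully open). A call has exactly 10 rows; each row is the pose to reach, as a shift and turn from the pose commanded when the call began, along the tool's axes at that moment, turning the shorter way round; what a row does not reach only later rows make up. A row lasts 1/8 s, in which the tool goes at most 62.5 mm and 10.7 degrees, less where a joint would pass 70% of its speed; a pose out of reach is approached as far as the arm can. A call with a number of a shift or a turn outside -1 to 1 is refused whole. A call with a gripper value outside its range is refused whole. The fingers move at their own pace and stop on an object; "newtons" is the grip in N (left out, the last holds). Time passes only in rows, so rows that repeat a pose let the fingers close, or fill a call up. It gives the time, the measured TCP pose, the force, the opening and the grip force at its end, in the units of the state.
- r.get_state(): the state, without advancing time (a new reading comes with each control period).
- r.capture(name): name is "scene" or "top"; returns a dict with "pixels" (384x512x3 uint8, red, green, blue), "range_z" (384x512 float32, m along the optical axis (not along the pixel's ray), 0 where there is no reading), "fx", "fy", "cx", "cy" (pixels), "position" and "attitude" of the camera in the world. Camera axes: x right, y up, looking along -z (the intrinsics and any distortion apply to the point x, -y, -z); pixel columns grow to the right and rows downward; lengths in m; the calibration is good to about 2 mm. A picture is of the moment at which its call begins.
- r.close_job(): hands the job in; it is judged then, once.
Trained networks look in the newest picture that a camera, given by its name, has taken for a name from the list of things; names that differ only in an ending like _2 or _b are one class to them, and where a whole thing is asked for, a point or a joint stands for the part that bears it (a point fixed in the world has none). Each returns a list of dicts, best first, with "conf" (0 to 1); they miss things now and then, are a little off and sometimes report something else, mostly with a low value. They report only what shows in the picture. A call takes as long as a camera call. They do not tell look-alikes from the thing itself.
- r.boxes_of(name, camera): "extent" ([left, top, right, bottom] in pixels, round what is visible of it).
- r.regions_of(name, camera): "pixels" (384x512 bool, what is visible of it) and "extent" ([left, top, right, bottom] in pixels, round what is visible of it).
- r.tip_of(name, camera): "at" ([column, row] in pixels: a listed point, or the origin of a listed thing).
The state is a dict: "time_s": time; "joints": joint angles; "qd": joint speeds; "joint_torque": joint torques, N m; "tcp_pos": TCP position; "eef_rot": TCP orientation; "contact_force": force on the tool from outside, world axes, zero at the start; "moment": the same for the moment, N m; "gripper_width": finger opening in m; "gripper_force": force on a finger pad.
Only numpy, scipy, OpenCV 4.12 (cv2) and the standard library are available. Lean on these libraries where they do the work, as an engineer would, in place of code of your own. Each camera call takes 0.05 s, during which the arm holds its last target. There are 200 camera calls.

### The job

Pack the two loose batteries into the two pockets of the orange carrier (either battery in either pocket, either way round) while it stands on the bench, then pick the carrier up by its black tab and tilt it to match the sloped plate of the battery tester. Lay its flat underside flush on the plate, centred in the white corner marks with the carrier's long side along the plate's long side, and press gently. Finish while still gripping the carrier and holding it pressed there; leave the tape roll, can cap and marker where they are.

Things in the scene. Friction and masses are not known exactly. Their poses are not given: they have to be found in the camera images.
- carrier: orange carrier, 0.22 kg: flat slide 46 (x) x 150 (y) x 4 mm, a pocket on top at either end, between them a black upright grip tab 24 (x) x 14 (y) mm, top 58 mm above the underside. Origin: centre of the underside, z up, y along its length. Pocket walls 3 mm thick, tops 13 mm above the underside; side walls cut away for 36 mm at mid-pocket, so fingers fit beside a cell.
- pocket_left (a point): centre of a properly lying cell in the carrier's +y pocket: 43.5 mm from the carrier's middle along its y, 12.4 mm above its underside (8.4 mm above the pocket floor). The pocket is 20.5 mm (x) by 55 mm (y) inside; axes as the carrier's
- pocket_right (a point): the same point of the carrier's -y pocket
- cell_a_mid (a point): middle of the first battery, a blue and yellow cell 50 mm long, 17 mm thick, 23 g, lying on the bench; y runs along its length. It can roll.
- cell_b_mid (a point): middle of the second battery, the same in size and look; y along its length
- dock: battery tester: a grey stand 120 (x) x 150 (y) mm fixed to the bench, with a tilting plate on top; origin at the centre of its underside, its front (-x) towards the robot. The plate centre is 80 mm above the bench. (A tall label printer stands at the left of the work, y above 0.32 m, a tool case at the right, y below -0.17 m: keep the arm clear of both.)
- dock_face (a point): centre of the tester plate's flat upper face, 76 mm (x) by 172 mm (y); z is the normal of the face, y along its long side (level), x up the slope. White corner marks show where the carrier goes: carrier origin on this point. There is no ledge: the carrier must be held there.
- dock_plate (a joint): tilt of the tester plate in rad: 0 is level, larger leans the face towards the robot (its front edge lower). It is set differently each time (0.3 to 0.6) and is locked stiff: pushing does not turn it.
- tape: bystander: roll of black tape, 58 mm wide, 19 mm high; origin under its centre
- cap: bystander: black can cap, 49 mm wide, 46 mm high; origin under its centre
- marker: bystander: white and black marker pen, 135 mm long along its y, 16 mm high; origin under its middle
- cell_a: the first battery as a body (origin on its underside at the start; use cell_a_mid)
- cell_b: the second battery as a body (origin on its underside at the start; use cell_b_mid)
There are look-alikes about, which are no part of the job. Leave any turquoise look-alike of the cell_a alone.

How it is judged (in metres and radians):
On the way, in this order (a step that is already met when the one before it is completed fails the run):
1. both batteries lie in the carrier's pockets, let go, the carrier standing on the bench (((distance between cell_a_mid and pocket_left below 0.006 m and angle between the y axis of each of cell_a_mid, cell_b_mid and the y axis of carrier, either way round below 0.12 rad and distance between cell_b_mid and pocket_right below 0.006 m) or (distance between cell_a_mid and pocket_right below 0.006 m and angle between the y axis of each of cell_a_mid, cell_b_mid and the y axis of carrier, either way round below 0.12 rad and distance between cell_b_mid and pocket_left below 0.006 m)) and height (world z) of carrier below 0.01 m and angle between carrier's own z axis and vertical below 0.1 rad and contact force between the fingers and cell_a below 0.2 N and contact force between the fingers and cell_b below 0.2 N), for 0.2 s.
2. the loaded carrier is carried, clear of the bench (((distance between cell_a_mid and pocket_left below 0.006 m and angle between the y axis of each of cell_a_mid, cell_b_mid and the y axis of carrier, either way round below 0.12 rad and distance between cell_b_mid and pocket_right below 0.006 m) or (distance between cell_a_mid and pocket_right below 0.006 m and angle between the y axis of each of cell_a_mid, cell_b_mid and the y axis of carrier, either way round below 0.12 rad and distance between cell_b_mid and pocket_left below 0.006 m)) and height (world z) of carrier above 0.04 m and contact force between the fingers and carrier above 1 N), for 0.1 s.
At the end, for the whole second after the job is handed in: Batteries in the pockets (6 mm, 0.12 rad); carrier flush on the plate (0.06 rad, 3 mm), centred within 8 mm each way, its length along the plate within 0.10 rad, pressed on it with 1.5 to 30 N, at rest, still gripped (over 3 N) (((distance between cell_a_mid and pocket_left below 0.006 m and angle between the y axis of each of cell_a_mid, cell_b_mid and the y axis of carrier, either way round below 0.12 rad and distance between cell_b_mid and pocket_right below 0.006 m) or (distance between cell_a_mid and pocket_right below 0.006 m and angle between the y axis of each of cell_a_mid, cell_b_mid and the y axis of carrier, either way round below 0.12 rad and distance between cell_b_mid and pocket_left below 0.006 m)) and angle between the z axis of carrier and the z axis of dock_face, either way round below 0.06 rad and angle between the y axis of carrier and the y axis of dock_face, either way round below 0.1 rad and z of carrier in the frame of dock_face between -0.003 and 0.003 m and x of carrier in the frame of dock_face between -0.008 and 0.008 m and y of carrier in the frame of dock_face between -0.008 and 0.008 m and contact force between carrier and dock between 1.5 and 30 N and contact force between the fingers and carrier above 3 N and height (world z) of carrier above 0.05 m and linear speed of carrier below 0.02 m/s); the arm keeps its last pose, push and grip.
It fails at once if the roll of black tape was disturbed (moved over 30 mm) (distance of tape from where it was at the start of the episode above 0.03 m).
It fails at once if the black can cap was disturbed (moved over 30 mm) (distance of cap from where it was at the start of the episode above 0.03 m).
It fails at once if the marker pen was disturbed (moved over 30 mm) (distance of marker from where it was at the start of the episode above 0.03 m).
It fails at once if the carrier was pressed on the tester with over 45 N (contact force between carrier and dock above 45 N).
It also fails if it takes over 67 s, if anything falls off the work surface, if the arm or the gripper's body presses on something with over 40 N, if the wrist force passes 120 N, or if a joint passes its speed limit or range.

## Working session

There is one attempt and no reset: what is moved stays moved. The work goes in short steps, Python scripts to look and compute and a tool call to move; the robot and the scene stay as the last step left them, time stands still between calls to the robot, and variables do not carry over. Pictures are saved under pics/ and viewed, at most 10 in all, crops included, and the job is handed in when it is done.

Besides the shell and the picture viewer there is one more tool, called after ">>>" in YAML: its name, and indented under it one key for each argument. jog_arm: Moves the arm, as the interface text tells. Its arguments: {"type":"object","properties":{"travel":{"type":"array"},"dr":{"type":"array"},"claw":{"type":"array"},"newtons":{"type":"number"}},"required":["travel","dr","claw"]}

```bash
mkdir -p pics
cat > h.py <<'E'
import numpy as np,cv2
from scipy.spatial.transform import Rotation as R
from plant import r
def cloud(c):
    v,u=np.mgrid[0:384,0:512]; z=c["range_z"]
    P=np.stack([(u-c["cx"])/c["fx"]*z,-(v-c["cy"])/c["fy"]*z,-z],-1)
    A=np.array(c["attitude"],float)
    M=A if A.shape==(3,3) else (R.from_quat(A).as_matrix() if A.size==4 else R.from_euler('xyz',A,degrees=True).as_matrix())
    W=P@M.T+np.array(c["position"]); W[z==0]=np.nan
    return W
E
python3 - <<'E'
from h import *
print(r.get_state())
for n in("scene","top"):
    c=r.capture(n); print(n,c["attitude"],c["position"],c["fx"],[k for k in c])
    W=cloud(c); np.savez(f"{n}.npz",W=W,px=c["pixels"])
    cv2.imwrite(f"pics/{n}0.png",cv2.resize(c["pixels"][:,:,::-1],(800,600)))
    for t in("carrier","cell_a","dock","tape","cap","marker"):
        for b in r.regions_of(t,n)[:5]:
            m=b["pixels"]; q=W[m]; q=q[~np.isnan(q[:,0])]
            print(t,round(b["conf"],2),np.round(b["extent"]),np.round(np.median(q,0),3) if len(q) else None, np.round(c["pixels"][m].mean(0)))
    for t in("dock_face","pocket_left","pocket_right","carrier"):
        print(t,[(round(b["conf"],2),np.round(b["at"],1)) for b in r.tip_of(t,n)])
E
```

```text
{'time_s': 0.0, 'joints': array([ 8.86432040e+01,  2.05890188e+01,  6.32991765e-01, -1.95645674e-02,
       -7.01366920e+01, -1.65043538e+01]), 'qd': array([ 0.09189991, -0.02483553, -0.01177775, -0.10245821, -0.04615104,
       -0.01697603]), 'joint_torque': array([-3.94483031e-04, -5.82716274e+01,  2.93054366e+01,  6.99729323e+00,
        7.06183855e-03, -1.61405947e-04]), 'tcp_pos': array([0.20693736, 0.64196901, 0.22564578]), 'eef_rot': array([ 1.79905876e+02, -8.70856379e-03, -1.78678051e+01]), 'contact_force': array([0.30143856, 0.17276381, 0.25968373]), 'moment': array([-0.07479059,  0.01411204, -0.01942573]), 'gripper_force': 0.0, 'gripper_width': 0.08775887496815955}
scene [ 4.12675131e+01  9.20006298e-02 -1.37089679e+02] [0.18997735 0.47232396 0.70823043] 419.63388365858776 ['pixels', 'range_z', 'fx', 'fy', 'cx', 'cy', 'position', 'attitude']
carrier 0.73 [238. 225. 292. 290.] [0.467 0.142 0.005] [168.  91.  49.]
carrier 0.27 [181. 146. 257. 223.] [0.623 0.107 0.079] [129. 119. 121.]
cell_a 0.7 [318. 183. 337. 191.] [ 0.495 -0.084  0.014] [111. 111. 104.]
cell_a 0.64 [246. 
[... 986 characters left out ...]
28.]
cell_a 0.44 [302. 116. 315. 132.] [ 0.724 -0.089  0.015] [ 81. 161. 157.]
cell_a 0.21 [195. 129. 273. 189.] [0.618 0.097 0.075] [155. 149. 153.]
dock 0.64 [195. 132. 274. 189.] [0.618 0.098 0.075] [156. 149. 152.]
tape 0.84 [309. 149. 334. 171.] [ 0.628 -0.12   0.018] [108.  93.  78.]
tape 0.16 [189. 209. 250. 240.] [0.47  0.132 0.005] [195. 130.  57.]
cap 0.94 [188. 100. 210. 124.] [0.755 0.191 0.011] [74. 63. 54.]
marker 0.65 [284. 266. 328. 269.] [ 0.368 -0.073  0.015] [171. 167. 167.]
dock_face [(0.81, array([235. , 156.4]))]
pocket_left [(0.83, array([200.7, 222.4]))]
pocket_right [(0.68, array([238.7, 219.3])), (0.65, array([273.1, 238.2]))]
carrier [(0.94, array([217.4, 222.7]))]
```

```bash
python3 - <<'E'
import numpy as np,cv2
d=np.load("top.npz");p=d["px"][85:285,170:350,::-1]
cv2.imwrite("pics/crop1.png",cv2.resize(p,(540,600),interpolation=cv2.INTER_CUBIC))
E
python3 - <<'E'
import sys;sys.path.insert(0,'.')
import numpy as np,cv2
for n in("top","scene"):
    d=np.load(f"{n}.npz");W=d["W"];p=d["px"]
    h=cv2.cvtColor(p,cv2.COLOR_RGB2HSV)
    # plate plane
    m=(abs(W[...,0]-.618)<.03)&(abs(W[...,1]-.1)<.07)&(W[...,2]>.05)&(W[...,2]<.12)
    q=W[m];
    for _ in range(5):
        c=q.mean(0);s=np.linalg.svd(q-c)[2][2] if len(q)<4000 else None; s*=np.sign(s[2]); e=(q-c)@s; q=q[abs(e)<.004]
    print(n,"plate",len(q),c,s,np.degrees(np.arctan2(-s[0],s[2])),np.degrees(np.arctan2(-s[1],s[2])))
    # cells
    for c0 in((.435,-.001),(.495,-.084),(.724,-.088)):
        m=(np.hypot(W[...,0]-c0[0],W[...,1]-c0[1])<.04)&(W[...,2]>.008)&(W[...,2]<.03)
        q=W[m];x=q[:,:2];
        (cx,cy),(w,l),a=cv2.minAreaRect((x*1000).astype(np.float32))
        b=cv2.boxPoints(((cx,cy),(w,l),a));e=b[1]-b[0];f=b[2]-b[1];e=e if np.hypot(*e)>np.hypot(*f) else f
        print(" cell",c0,len(q),np.round([cx,cy,w,l]),"axis deg",np.degrees(np.arctan2(e[1],e[0]))%180,"med",np.round(np.median(q,0),4),q[:,2].max(),"hsv",np.median(h[m],0))
    m=(np.hypot(W[...,0]-.468,W[...,1]-.137)<.085)&(W[...,2]<.07)&(W[...,2]>-.01)&(h[...,0]<22)&(h[...,1]>150)&(h[...,2]>80)
    q=W[m]
    (cx,cy),(w,l),a=cv2.minAreaRect((q[:,:2]*1000).astype(np.float32)); print(" carrier",len(q),cx,cy,w,l,a)
    b=cv2.boxPoints(((cx,cy),(w,l),a));print(np.round(b))
    m=(np.hypot(W[...,0]-.468,W[...,1]-.137)<.04)&(W[...,2]<.07)&(W[...,2]>.045);print(" tab",m.sum(),W[m].mean(0),W[m].min(0),W[m].max(0))
E
```

```text
top plate 1421 [0.61985459 0.10372987 0.07864638] [-0.34530414 -0.09335655  0.93383596] 20.292861147043638 5.708950361937229
 cell (0.435, -0.001) 117 [435.  -2.  14.  48.] axis deg 109.77277 med [ 0.4351 -0.0027  0.0155] 0.01996475247759477 hsv [112. 119. 165.]
 cell (0.495, -0.084) 119 [496. -89.  50.  14.] axis deg 81.586784 med [ 0.4956 -0.0884  0.0151] 0.021385267156512233 hsv [111. 116. 167.]
 cell (0.724, -0.088) 111 [727. -89.  14.  49.] axis deg 143.56767 med [ 0.7263 -0.0896  0.0144] 0.02055566426953903 hsv [ 89. 133. 168.]
 carrier 981 471.9685974121094 135.54867553710938 43.7322998046875 147.8180694580078 11.24445629119873
[[436. 204.]
 [465.  59.]
 [508.  67.]
 [479. 212.]]
 tab 61 [0.47059335 0.1346633  0.05760283] [0.46020278 0.1275197  0.04659791] [0.48153154 0.14185233 0.06337043]
scene plate 1690 [0.61943707 0.10649454 0.07817646] [-0.34490111 -0.09343205  0.93397734] 20.26828567911181 5.712677504425209
 cell (0.435, -0.001) 147 [436.  -4.  14.  52.] axis deg 110.06375 med [ 0.4342 -0.0008  0.0147] 0.01817097769200804 hsv [110. 152. 130.]
 cell (0.495, -0.084) 124 [496. -90.  49.  15.] axis deg 82.491615 med [ 0.4943 -0.0877  0.0145] 0.018934024669239435 hsv [110. 150. 133.]
 cell (0.724, -0.088) 88 [726. -89.  14.  50.] axis deg 144.41884 med [ 0.7247 -0.0872  0.0148] 0.017890480170465017 hsv [ 89. 157. 142.]
 carrier 1336 471.6153869628906 133.94937133789062 46.2525749206543 150.72320556640625 11.081872940063477
[[434. 203.]
 [463.  56.]
 [509.  64.]
 [480. 212.]]
 tab 120 [0.46992749 0.13633458 0.05538604] [0.45890261 0.12776967 0.04518289] [0.48285068 0.14300872 0.06050019]
```

View pics/top0.png

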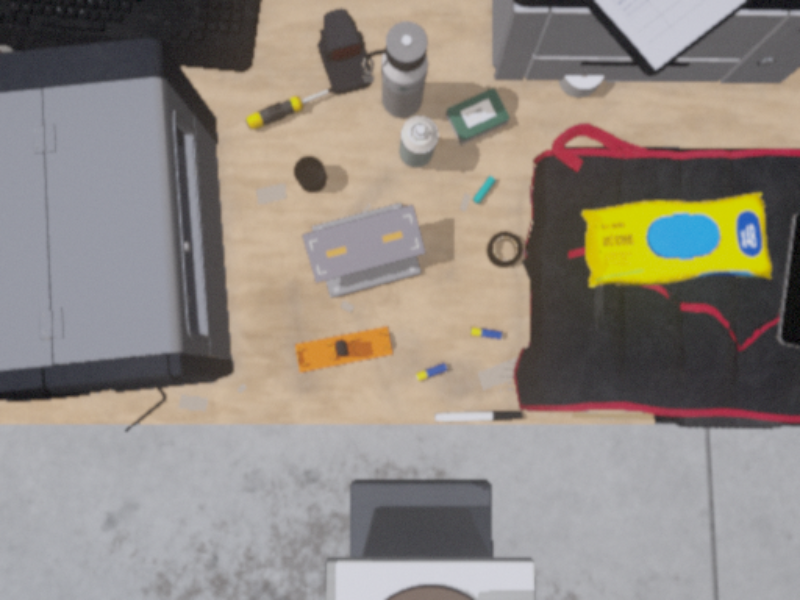

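View pics/crop1.png

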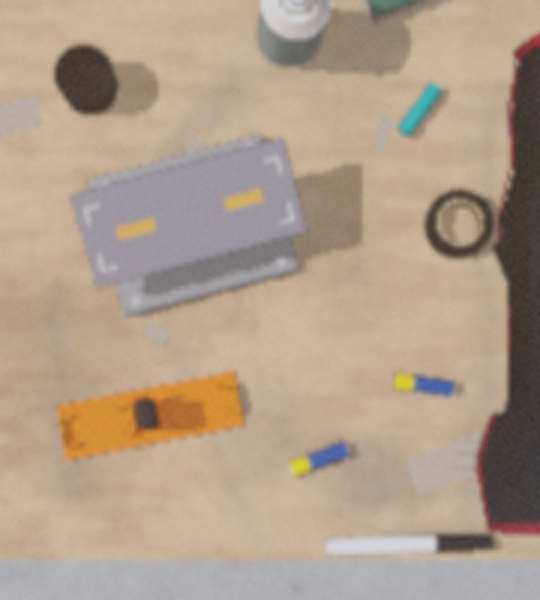

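View pics/scene0.png

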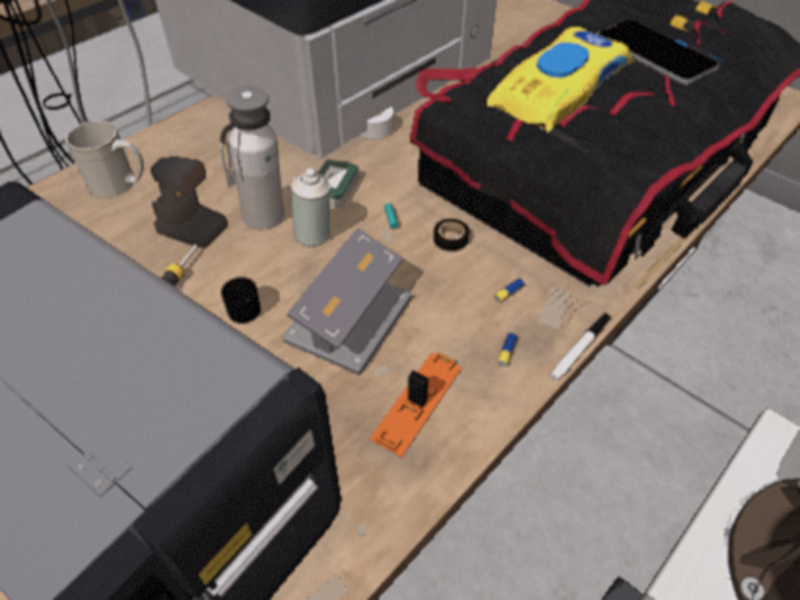

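Top view (800x600 frame): candidates for the batteries are blue/yellow cells at about (432,371) and (486,333), and a turquoise look-alike at (484,190), which I leave alone. The crop and the scene view confirm the two blue/yellow ones. The carrier is at (345,348), with the tilted plate at (365,243). Next I refine the positions by intersecting rays.

```bash
cat >> h.py <<'E'
import json,os
def ray(c,uv,z):
    M=R.from_euler('xyz',c["attitude"],degrees=True).as_matrix()
    d=M@np.array([(uv[0]-c["cx"])/c["fx"],-(uv[1]-c["cy"])/c["fy"],-1.]);p=np.array(c["position"])
    return p+d*(z-p[2])/d[2]
def rot(yaw,tilt=0,dy=None):  # tool down with yaw
    return R.from_euler('xyz',[180,0,yaw],degrees=True)
def step(p0,R0,p1,R1):
    t=R0.inv().apply(np.array(p1)-p0)/.5; d=(R0.inv()*R1).as_rotvec()/(2*np.pi)
    return np.round(t,4).tolist(),np.round(d,4).tolist()
E
python3 - <<'E'
from h import *
for n in("top","scene"):
    c=r.capture(n)
    for t,z in(("pocket_left",.0124),("pocket_right",.0124),("carrier",0),("cell_a_mid",.0085),("dock_face",.08)):
        print(n,t,[(round(b["conf"],2),np.round(ray(c,b["at"],z)[:2],4)) for b in r.tip_of(t,n)])
    W=cloud(c); h=cv2.cvtColor(c["pixels"],cv2.COLOR_RGB2HSV)
    # plate extent in plane coords
    nrm=np.array([-.345,-.0934,.9339]);o=np.array([.619,.105,.0784])
    m=(np.linalg.norm(W-o,axis=-1)<.11)&(abs((W-o)@nrm)<.006)
    x=np.array([.9339,0,.345]);y=np.cross(nrm,[np.cos(np.radians(15.1)),np.sin(np.radians(15.1)),0]);y/=np.linalg.norm(y);x=np.cross(y,nrm)
    y=np.array([-np.sin(np.radians(15.1)),np.cos(np.radians(15.1)),0]);x=np.cross(y,nrm)
    q=W[m]-o;a=np.c_[q@x,q@y].astype(np.float32)*1000
    k=cv2.minAreaRect(a);print(n,"plate rect",k,"centre",o+x*k[0][0]/1000+y*k[0][1]/1000)
    pr=(W[...,1]>.25)&(W[...,1]<.5)&(W[...,2]>.05)&(W[...,0]<.7)&(W[...,0]>.3);print("printer min x,y",np.nanpercentile(W[pr],1,axis=0),np.nanmax(W[pr],axis=0))
R0=rot(-17.865);p0=np.array([.207,.642,.227])
for p,y in(([.28,.33,.2],-45),([.435,-.003,.12],-70),([.435,-.003,.003],-70)): print(step(p0,R0,p,rot(y)))
E
```

```text
top pocket_left [(0.88, array([0.4659, 0.1709]))]
top pocket_right [(0.8, array([0.4827, 0.0943]))]
top carrier [(0.75, array([0.4656, 0.1405]))]
top cell_a_mid [(0.74, array([0.4707, 0.1355])), (0.65, array([ 0.5024, -0.0924])), (0.62, array([0.4675, 0.1788])), (0.5, array([ 0.7271, -0.0877]))]
top dock_face [(0.77, array([0.6241, 0.0951]))]
top plate rect ((3.796478271484375, -7.0809326171875), (76.81388092041016, 171.88064575195312), 0.3353232443332672) centre [0.62426773 0.09908718 0.07975693]
printer min x,y [0.40750515 0.30487757 0.06498406] [0.69998323 0.49999412 0.28420074]
scene pocket_left [(0.59, array([0.4636, 0.1768])), (0.55, array([ 0.4873, -0.0822]))]
scene pocket_right [(0.68, array([0.4856, 0.0844]))]
scene carrier [(0.76, array([0.4716, 0.1288]))]
scene cell_a_mid [(0.48, array([ 0.4998, -0.0984])), (0.46, array([ 0.7271, -0.0927]))]
scene dock_face [(0.76, array([0.6327, 0.1047]))]
scene plate rect ((4.240116119384766, -8.235595703125), (76.3041763305664, 174.1317138671875), 0.26760560274124146) centre [0.62496853 0.09808032 0.0799155 ]
printer min x,y [0.40653584 0.30887071 0.0786928 ] [0.69998947 0.49999795 0.28206778]
([0.3304, 0.5491, 0.054], [0.0, -0.0, 0.0754])
([0.8298, 1.0879, 0.214], [0.0, -0.0, 0.1448])
([0.8298, 1.0879, 0.448], [0.0, -0.0, 0.1448])
```

Run:
```python
from h import *
R0=rot(-17.865);p0=np.array([.207,.642,.227])
for p,y in(([.28,.33,.2],-45),([.40,.10,.15],-70)): print(step(p0,R0,p,rot(y)))
```

```text
([0.3304, 0.5491, 0.054], [0.0, -0.0, 0.0754])
([0.6999, 0.9133, 0.154], [0.0, -0.0, 0.1448])
```

>>> jog_arm:
  travel:
    - [0.33, 0.55, 0.054]
    - [0.33, 0.55, 0.054]
    - [0.33, 0.55, 0.054]
    - [0.33, 0.55, 0.054]
    - [0.33, 0.55, 0.054]
    - [0.33, 0.55, 0.054]
    - [0.7, 0.91, 0.154]
    - [0.7, 0.91, 0.154]
    - [0.7, 0.91, 0.154]
    - [0.7, 0.91, 0.154]
  dr:
    - [0, 0, 0.075]
    - [0, 0, 0.075]
    - [0, 0, 0.075]
    - [0, 0, 0.075]
    - [0, 0, 0.075]
    - [0, 0, 0.075]
    - [0, 0, 0.145]
    - [0, 0, 0.145]
    - [0, 0, 0.145]
    - [0, 0, 0.145]
  claw: [0.6, 0.6, 0.6, 0.6, 0.6, 0.6, 0.6, 0.6, 0.6, 0.6]
  newtons: 15

```text
time_s: 2.95
tcp_pos: [0.3959, 0.1123, 0.1524]
eef_rot: [-179.9, 0.0, -70.0]
contact_force: [1.5, 1.3, -0.9]
gripper_width: 0.0523
gripper_force: 0.0
```

```bash
cat >> h.py <<'E'
def load():
    d=json.load(open("cmd.json")); return np.array(d["p"]),R.from_quat(d["q"])
def done(t,d):  # record row reached at the end of a call
    p,q=load(); json.dump({"p":(p+q.apply(np.array(t)*.5)).tolist(),"q":(q*R.from_rotvec(np.array(d)*2*np.pi)).as_quat().tolist()},open("cmd.json","w"))
def plan(*T):
    p,q=load(); print("cmd",p.round(4),q.as_euler('xyz',degrees=True).round(2))
    for a,b in T: print(step(p,q,a,b if isinstance(b,R) else rot(b)))
json.dump({"p":[.207,.642,.227],"q":rot(-17.865).as_quat().tolist()},open("cmd.json","w")) if not os.path.exists("cmd.json") else 0
E
python3 - <<'E'
from h import *
done([.7,.91,.154],[0,0,.145])
plan(([.435,-.003,.05],-70),([.435,-.003,.004],-70),([.435,-.003,.07],-70))
print(r.get_state()["tcp_pos"])
E
```

```text
cmd [0.4005 0.1016 0.15  ] [180.    -0.   -70.06]
([0.2201, 0.0065, 0.2], [-0.0, -0.0, -0.0002])
([0.2201, 0.0065, 0.292], [-0.0, -0.0, -0.0002])
([0.2201, 0.0065, 0.16], [-0.0, -0.0, -0.0002])
[0.39594023 0.11233619 0.15237576]
```

Run:
```python
from h import *
q0=rot(-17.865);p0=np.array([.207,.642,.227])
w=p0+q0.apply(np.array([.33,.55,.054])*.5);e=p0+q0.apply(np.array([.7,.91,.154])*.5)
c=w+(e-w)/np.linalg.norm(e-w)*.25
_,q=load();json.dump({"p":c.tolist(),"q":q.as_quat().tolist()},open("cmd.json","w"))
plan(([.435,-.003,.05],-70),([.435,-.003,.004],-70),([.435,-.003,.07],-70))
```

```text
cmd [0.3946 0.1128 0.1525] [180.    -0.   -70.06]
([0.2452, 0.003, 0.2049], [-0.0, -0.0, -0.0002])
([0.2452, 0.003, 0.2969], [-0.0, -0.0, -0.0002])
([0.2452, 0.003, 0.1649], [-0.0, -0.0, -0.0002])
```

>>> jog_arm:
  travel:
    - [0.245, 0.003, 0.205]
    - [0.245, 0.003, 0.205]
    - [0.245, 0.003, 0.205]
    - [0.245, 0.003, 0.205]
    - [0.245, 0.003, 0.25]
    - [0.245, 0.003, 0.275]
    - [0.245, 0.003, 0.297]
    - [0.245, 0.003, 0.297]
    - [0.245, 0.003, 0.297]
    - [0.245, 0.003, 0.297]
  dr:
    - [0, 0, 0]
    - [0, 0, 0]
    - [0, 0, 0]
    - [0, 0, 0]
    - [0, 0, 0]
    - [0, 0, 0]
    - [0, 0, 0]
    - [0, 0, 0]
    - [0, 0, 0]
    - [0, 0, 0]
  claw: [0.6, 0.6, 0.6, 0.6, 0.6, 0.6, 0.6, 0.6, 0.1, 0.1]
  newtons: 15

```text
time_s: 4.2
tcp_pos: [0.4354, -0.0022, 0.004]
eef_rot: [-179.9, 0.0, -70.1]
contact_force: [0.2, 0.1, 0.2]
gripper_width: 0.0382
gripper_force: 0.0
```

Run:
```python
from h import *
done([.245,.003,.297],[0,0,0]); plan(([.435,-.003,.08],-70))
for n in("scene",):
    c=r.capture(n);cv2.imwrite("pics/s1.png",cv2.resize(c["pixels"][130:270,220:400,::-1],(770,600),interpolation=cv2.INTER_CUBIC))
```

```text
cmd [ 0.435  -0.0029  0.004 ] [180.    -0.   -70.06]
([0.0002, -0.0, -0.1521], [-0.0, -0.0, -0.0002])
```

View pics/s1.png

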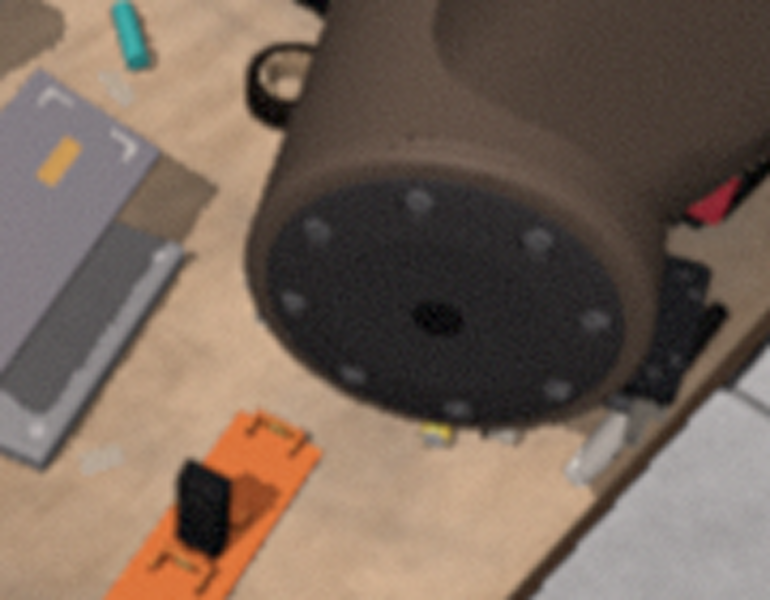

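Run:
```python
from h import *
plan(([.435,-.003,.09],-70),([.4633,.1775,.09],-78.8),([.4633,.1775,.03],-78.8))
```

```text
cmd [ 0.435  -0.0029  0.004 ] [180.    -0.   -70.06]
([0.0002, -0.0, -0.1721], [-0.0, -0.0, -0.0002])
([-0.3199, -0.1763, -0.1721], [-0.0, -0.0, 0.0243])
([-0.3199, -0.1763, -0.0521], [-0.0, -0.0, 0.0243])
```

>>> jog_arm:
  travel:
    - [0, 0, 0]
    - [0, 0, 0]
    - [0, 0, 0]
    - [0, 0, -0.09]
    - [0, 0, -0.172]
    - [-0.32, -0.176, -0.172]
    - [-0.32, -0.176, -0.172]
    - [-0.32, -0.176, -0.172]
    - [-0.32, -0.176, -0.172]
    - [-0.32, -0.176, -0.172]
  dr:
    - [0, 0, 0]
    - [0, 0, 0]
    - [0, 0, 0]
    - [0, 0, 0]
    - [0, 0, 0]
    - [0, 0, 0.0243]
    - [0, 0, 0.0243]
    - [0, 0, 0.0243]
    - [0, 0, 0.0243]
    - [0, 0, 0.0243]
  claw: [0, 0, 0, 0, 0, 0, 0, 0, 0, 0]
  newtons: 15

```text
time_s: 5.5
tcp_pos: [0.4626, 0.1778, 0.089]
eef_rot: [179.9, -0.0, -78.8]
contact_force: [-0.8, 0.4, -0.8]
gripper_width: 0.0165
gripper_force: 15.0
```

Run:
```python
from h import *
done([-.32,-.176,-.172],[0,0,.0243]); 
print(r.get_state()["tcp_pos"])
Y=np.array([-np.sin(np.radians(11.2)),np.cos(np.radians(11.2))])
for n in("scene","top"):
    c=r.capture(n);W=cloud(c);h=cv2.cvtColor(c["pixels"],cv2.COLOR_RGB2HSV)
    m=(np.linalg.norm(W-[.4633,.1775,.094],axis=-1)<.04)&(W[...,2]<.11)
    print(n,m.sum())
    cv2.imwrite(f"pics/{n}2.png",cv2.resize(c["pixels"][150:300,150:330,::-1],(720,600),interpolation=cv2.INTER_CUBIC))
    print([(round(b["conf"],2),np.round(ray(c,b["at"],.0945),4)) for b in r.tip_of("cell_a_mid",n)])
    for b in r.regions_of("cell_a",n)[:4]:
        q=W[b["pixels"]];q=q[q[:,2]>.07];
        if len(q): s=(q[:,:2]-[.4633,.1775])@Y;print(b["conf"],len(q),np.percentile(s,[2,50,98]),q.mean(0))
```

```text
[0.46257338 0.17777112 0.08903121]
scene 0
[]
top 8
[(0.68, array([ 0.6969, -0.0761,  0.0945])), (0.62, array([ 0.4936, -0.0804,  0.0945])), (0.49, array([0.6269, 0.0902, 0.0945]))]
```

View pics/scene2.png

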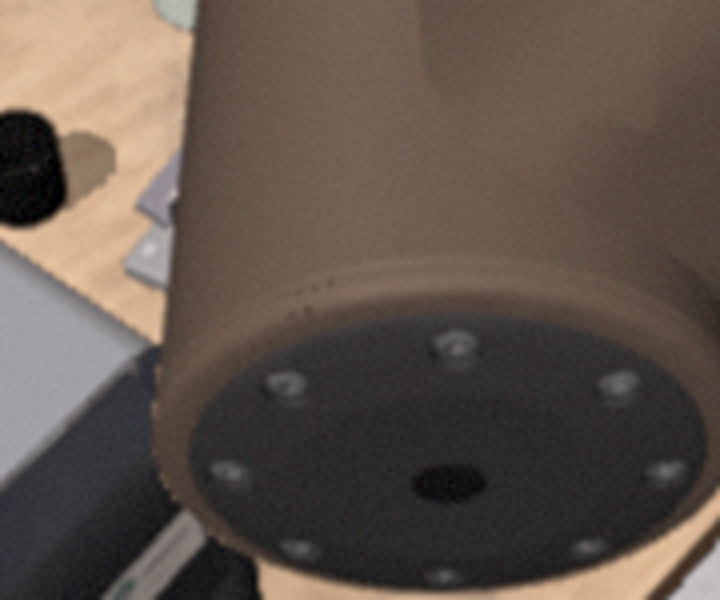

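>>> jog_arm:
  travel:
    - [0, 0, 0.08]
    - [0, 0, 0.12]
    - [0, 0, 0.13]
    - [0, 0, 0.138]
    - [0, 0, 0.145]
    - [0, 0, 0.15]
    - [0, 0, 0.155]
    - [0, 0, 0.159]
    - [0, 0, 0.162]
    - [0, 0, 0.162]
  dr:
    - [0, 0, 0]
    - [0, 0, 0]
    - [0, 0, 0]
    - [0, 0, 0]
    - [0, 0, 0]
    - [0, 0, 0]
    - [0, 0, 0]
    - [0, 0, 0]
    - [0, 0, 0]
    - [0, 0, 0]
  claw: [0, 0, 0, 0, 0, 0, 0, 0, 0, 0]

```text
time_s: 7.05
tcp_pos: [0.4632, 0.1779, 0.0084]
eef_rot: [180.0, -0.0, -78.8]
contact_force: [-0.8, 0.5, 0.9]
gripper_width: 0.0161
gripper_force: 15.0
```

Run:
```python
from h import *
done([0,0,.162],[0,0,0])
plan(([.4633,.1775,.09],-78.8),([.44,-.03,.12],-98),([.496,-.089,.06],-98))
```

```text
cmd [0.4631 0.1775 0.009 ] [180.    -0.   -78.81]
([0.0001, -0.0003, -0.1621], [-0.0, -0.0, -0.0])
([0.3982, 0.1259, -0.2221], [-0.0, -0.0, 0.0533])
([0.5357, 0.0389, -0.1021], [-0.0, -0.0, 0.0533])
```

>>> jog_arm:
  travel:
    - [0, 0, 0]
    - [0, 0, 0]
    - [0, 0, -0.08]
    - [0, 0, -0.162]
    - [0.536, 0.039, -0.182]
    - [0.536, 0.039, -0.182]
    - [0.536, 0.039, -0.182]
    - [0.536, 0.039, -0.182]
    - [0.536, 0.039, -0.182]
    - [0.536, 0.039, -0.182]
  dr:
    - [0, 0, 0]
    - [0, 0, 0]
    - [0, 0, 0]
    - [0, 0, 0]
    - [0, 0, 0.0533]
    - [0, 0, 0.0533]
    - [0, 0, 0.0533]
    - [0, 0, 0.0533]
    - [0, 0, 0.0533]
    - [0, 0, 0.0533]
  claw: [0.4, 0.4, 0.4, 0.4, 0.6, 0.6, 0.6, 0.6, 0.6, 0.6]

```text
time_s: 8.3
tcp_pos: [0.496, -0.0902, 0.0995]
eef_rot: [180.0, -0.0, -98.2]
contact_force: [-0.5, 0.8, 0.6]
gripper_width: 0.0528
gripper_force: 0.0
```

Run:
```python
from h import *
done([.536,.039,-.182],[0,0,.0533])
print(r.get_state()["tcp_pos"])
for n in("top","scene"):
    c=r.capture(n);W=cloud(c);h=cv2.cvtColor(c["pixels"],cv2.COLOR_RGB2HSV)
    q=c["pixels"][185:285,170:290,::-1] if n=="top" else c["pixels"][200:310,220:352,::-1]
    cv2.imwrite(f"pics/{n}3.png",cv2.resize(q,(600,500),interpolation=cv2.INTER_CUBIC))
    a=np.radians(11.2);X=np.array([np.cos(a),np.sin(a)]);Y=np.array([-X[1],X[0]])
    d=W[...,:2]-[.4717,.1348];m=(abs(d@Y-.0435)<.04)&(abs(d@X)<.02)&(h[...,0]>30)&(W[...,2]>.014)&(W[...,2]<.03)
    print(n,m.sum(),np.round(np.percentile((d@Y)[m],[2,50,98]),4),np.round(np.percentile((d@X)[m],[2,50,98]),4),np.percentile(W[m][:,2],[50,98]))
    m=(h[...,0]<22)&(h[...,1]>150)&(h[...,2]>80)&(np.linalg.norm(d,axis=-1)<.09);print(cv2.minAreaRect((W[m][:,:2]*1000).astype(np.float32)))
plan(([.496,-.089,.004],-98))
```

```text
[ 0.49595355 -0.09020008  0.09948078]Traceback (most recent call last):
  File "<stdin>", line 10, in <module>
    return _quantile_unchecked(
        a, q, axis, out, overwrite_input, method, keepdims, weights)
    return _ureduce(a,
                    func=_quantile_ureduce_func,
    ...<5 lines>...
                    overwrite_input=overwrite_input,
                    method=method)
    r = func(a, **kwargs)
    result = _quantile(arr,
                       quantiles=q,
    ...<2 lines>...
                       out=out,
                       weights=wgt)
    slices_having_nans = np.isnan(arr[-1, ...])
                                  ~~~^^^^^^^^^
IndexError: index -1 is out of bounds for axis 0 with size 0
```

View pics/top3.png

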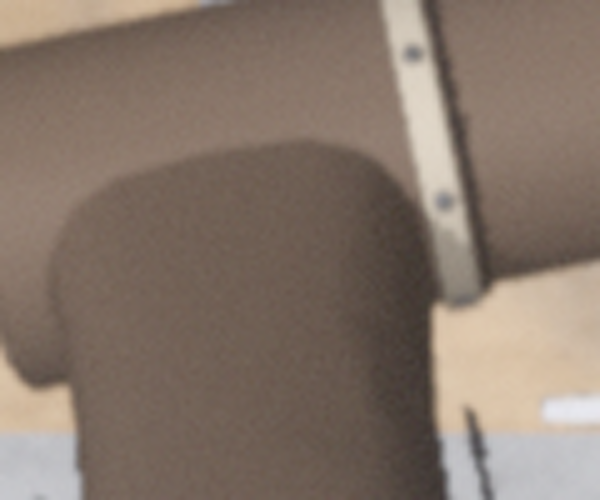

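Top is blocked by the arm; the scene camera should see the carrier.

Run:
```python
from h import *
for n in("scene",):
    c=r.capture(n);W=cloud(c);h=cv2.cvtColor(c["pixels"],cv2.COLOR_RGB2HSV)
    q=c["pixels"][200:310,220:352,::-1]
    cv2.imwrite(f"pics/{n}3.png",cv2.resize(q,(600,500),interpolation=cv2.INTER_CUBIC))
    a=np.radians(11.2);X=np.array([np.cos(a),np.sin(a)]);Y=np.array([-X[1],X[0]])
    d=W[...,:2]-[.4717,.1348]
    m=(h[...,0]<22)&(h[...,1]>150)&(h[...,2]>80)&(np.linalg.norm(d,axis=-1)<.09);print(cv2.minAreaRect((W[m][:,:2]*1000).astype(np.float32)))
    m=(abs(d@Y-.0435)<.04)&(abs(d@X)<.02)&(h[...,0]>22)&(W[...,2]>.012)&(W[...,2]<.035)
    print(n,m.sum())
    if m.sum():print(np.round(np.percentile((d@Y)[m],[2,50,98]),4),np.round(np.percentile((d@X)[m],[2,50,98]),4),np.percentile(W[m][:,2],[50,98]))
plan(([.496,-.089,.004],-98))
```

```text
((471.53546142578125, 134.01507568359375), (45.687007904052734, 149.9286346435547), 10.7691011428833)
scene 205
[0.0047 0.0331 0.0653] [-0.0107 -0.0023  0.0052] [0.01915361 0.03346139]
cmd [ 0.496  -0.0892  0.1   ] [-180.    0.  -98.]
([-0.0003, 0.0, 0.1919], [-0.0, -0.0, -0.0])
```

View pics/scene3.png

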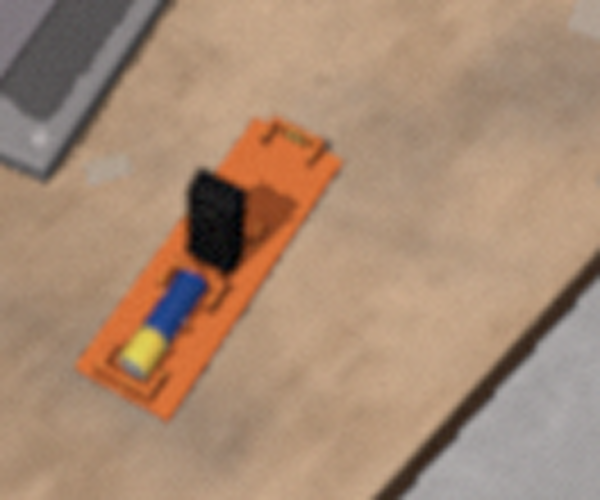

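Cell A lies in the lower (+y) pocket at crop (165,320), inside its end walls, and the carrier has not moved. Now cell B.

>>> jog_arm:
  travel:
    - [0, 0, 0.09]
    - [0, 0, 0.14]
    - [0, 0, 0.175]
    - [0, 0, 0.192]
    - [0, 0, 0.192]
    - [0, 0, 0.192]
    - [0, 0, 0.192]
    - [0, 0, 0.192]
    - [0, 0, 0.192]
    - [0, 0, 0.192]
  dr:
    - [0, 0, 0]
    - [0, 0, 0]
    - [0, 0, 0]
    - [0, 0, 0]
    - [0, 0, 0]
    - [0, 0, 0]
    - [0, 0, 0]
    - [0, 0, 0]
    - [0, 0, 0]
    - [0, 0, 0]
  claw: [0.6, 0.6, 0.6, 0.6, 0.6, 0, 0, 0, 0, 0]

```text
time_s: 9.65
tcp_pos: [0.4962, -0.0888, 0.0037]
eef_rot: [-180.0, 0.0, -98.0]
contact_force: [-0.2, 0.8, 1.9]
gripper_width: 0.0164
gripper_force: 15.0
```

Run:
```python
from h import *
done([0,0,.192],[0,0,0])
plan(([.496,-.089,.08],-98),([.4801,.0921,.08],-78.8))
```

```text
cmd [ 0.496  -0.0892  0.004 ] [-180.    0.  -98.]
([-0.0003, 0.0, -0.1521], [-0.0, -0.0, -0.0])
([-0.3546, 0.082, -0.1521], [-0.0, -0.0, -0.0533])
```

>>> jog_arm:
  travel:
    - [0, 0, -0.08]
    - [0, 0, -0.152]
    - [-0.355, 0.082, -0.152]
    - [-0.355, 0.082, -0.152]
    - [-0.355, 0.082, -0.152]
    - [-0.355, 0.082, -0.152]
    - [-0.355, 0.082, -0.152]
    - [-0.355, 0.082, -0.152]
    - [-0.355, 0.082, -0.08]
    - [-0.355, 0.082, -0.05]
  dr:
    - [0, 0, 0]
    - [0, 0, 0]
    - [0, 0, -0.0533]
    - [0, 0, -0.0533]
    - [0, 0, -0.0533]
    - [0, 0, -0.0533]
    - [0, 0, -0.0533]
    - [0, 0, -0.0533]
    - [0, 0, -0.0533]
    - [0, 0, -0.0533]
  claw: [0, 0, 0, 0, 0, 0, 0, 0, 0, 0]

```text
time_s: 10.9
tcp_pos: [0.4795, 0.091, 0.0271]
eef_rot: [179.9, -0.0, -79.0]
contact_force: [-0.5, -0.1, 0.1]
gripper_width: 0.0163
gripper_force: 15.0
```

Run:
```python
from h import *
done([-.355,.082,-.05],[0,0,-.0533])
plan(([.4801,.0921,.009],-78.8))
```

```text
cmd [0.4801 0.0923 0.029 ] [180.     0.   -78.81]
([0.0004, 0.0001, 0.0399], [-0.0, -0.0, -0.0])
```

>>> jog_arm:
  travel:
    - [0, 0, 0.008]
    - [0, 0, 0.015]
    - [0, 0, 0.022]
    - [0, 0, 0.028]
    - [0, 0, 0.034]
    - [0, 0, 0.038]
    - [0, 0, 0.04]
    - [0, 0, 0.04]
    - [0, 0, 0.04]
    - [0, 0, 0.04]
  dr:
    - [0, 0, 0]
    - [0, 0, 0]
    - [0, 0, 0]
    - [0, 0, 0]
    - [0, 0, 0]
    - [0, 0, 0]
    - [0, 0, 0]
    - [0, 0, 0]
    - [0, 0, 0]
    - [0, 0, 0]
  claw: [0, 0, 0, 0, 0, 0, 0, 0, 0, 0]

```text
time_s: 12.15
tcp_pos: [0.4802, 0.0928, 0.0086]
eef_rot: [-180.0, 0.0, -78.8]
contact_force: [-0.6, -1.3, 0.2]
gripper_width: 0.0161
gripper_force: 15.0
```

Run:
```python
from h import *
done([0,0,.04],[0,0,0])
plan(([.4801,.0921,.09],-78.8),([.40,-.09,.15],-78.8))
```

```text
cmd [0.4801 0.0923 0.009 ] [180.     0.   -78.81]
([0.0004, 0.0001, -0.1621], [-0.0, -0.0, -0.0])
([0.3266, 0.2279, -0.2821], [-0.0, -0.0, -0.0])
```

No force, so it is seated. Release, retreat and look.

>>> jog_arm:
  travel:
    - [0, 0, 0]
    - [0, 0, 0]
    - [0, 0, -0.08]
    - [0, 0, -0.162]
    - [0.327, 0.228, -0.282]
    - [0.327, 0.228, -0.282]
    - [0.327, 0.228, -0.282]
    - [0.327, 0.228, -0.282]
    - [0.327, 0.228, -0.282]
    - [0.327, 0.228, -0.282]
  dr:
    - [0, 0, 0]
    - [0, 0, 0]
    - [0, 0, 0]
    - [0, 0, 0]
    - [0, 0, 0]
    - [0, 0, 0]
    - [0, 0, 0]
    - [0, 0, 0]
    - [0, 0, 0]
    - [0, 0, 0]
  claw: [0.4, 0.4, 0.4, 0.4, 0.7, 0.7, 0.7, 0.7, 0.7, 0.7]

```text
time_s: 13.4
tcp_pos: [0.4003, -0.0895, 0.1494]
eef_rot: [-180.0, 0.0, -78.8]
contact_force: [0.1, -0.0, -0.1]
gripper_width: 0.0615
gripper_force: 0.0
```

Run:
```python
from h import *
done([.327,.228,-.282],[0,0,0])
c=r.capture("scene");W=cloud(c);h=cv2.cvtColor(c["pixels"],cv2.COLOR_RGB2HSV)
cv2.imwrite("pics/scene4.png",cv2.resize(c["pixels"][200:310,220:352,::-1],(600,500),interpolation=cv2.INTER_CUBIC))
d=W[...,:2]-[.4717,.1348]
m=(h[...,0]<22)&(h[...,1]>150)&(h[...,2]>80)&(np.linalg.norm(d,axis=-1)<.09);print(cv2.minAreaRect((W[m][:,:2]*1000).astype(np.float32)))
m=(np.linalg.norm(d,axis=-1)<.04)&(W[...,2]<.07)&(W[...,2]>.045);print(W[m].mean(0))
print([(round(b["conf"],2),np.round(ray(c,b["at"],.0124),4)) for b in r.tip_of("cell_a_mid","scene")])
# tab centre 0.4717,.1348
plan(([.4717,.1348,.12],-78.8),([.4717,.1348,.030],-78.8))
```

```text
((471.6390075683594, 133.8939208984375), (45.99462890625, 149.7270965576172), 11.084013938903809)
[0.47014779 0.13631985 0.05530626]
[(0.67, array([ 0.7285, -0.096 ,  0.0124])), (0.62, array([0.4816, 0.0919, 0.0124])), (0.46, array([0.4646, 0.1801, 0.0124]))]
cmd [ 0.4    -0.0902  0.15  ] [180.     0.   -78.81]
([-0.4136, -0.228, 0.0599], [-0.0, -0.0, -0.0])
([-0.4136, -0.228, 0.2399], [-0.0, -0.0, -0.0])
```

View pics/scene4.png

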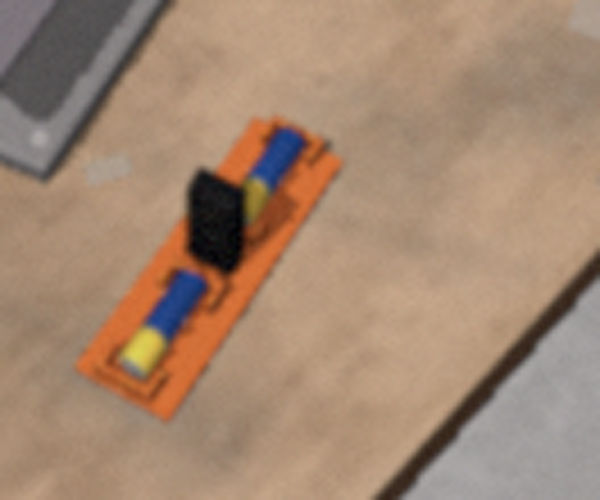

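Both cells are in their pockets, at crop (165,320) and (275,170). Now the tab.

>>> jog_arm:
  travel:
    - [-0.414, -0.228, 0.06]
    - [-0.414, -0.228, 0.06]
    - [-0.414, -0.228, 0.06]
    - [-0.414, -0.228, 0.06]
    - [-0.414, -0.228, 0.06]
    - [-0.414, -0.228, 0.06]
    - [-0.414, -0.228, 0.14]
    - [-0.414, -0.228, 0.2]
    - [-0.414, -0.228, 0.24]
    - [-0.414, -0.228, 0.24]
  dr:
    - [0, 0, 0]
    - [0, 0, 0]
    - [0, 0, 0]
    - [0, 0, 0]
    - [0, 0, 0]
    - [0, 0, 0]
    - [0, 0, 0]
    - [0, 0, 0]
    - [0, 0, 0]
    - [0, 0, 0]
  claw: [0.7, 0.7, 0.7, 0.7, 0.7, 0.7, 0.7, 0.7, 0.7, 0.7]

```text
time_s: 14.75
tcp_pos: [0.4706, 0.1339, 0.0285]
eef_rot: [179.8, -0.1, -78.9]
contact_force: [-0.9, 1.0, 0.3]
gripper_width: 0.0616
gripper_force: 0.0
```

>>> jog_arm:
  travel:
    - [0, 0, 0]
    - [0, 0, 0]
    - [0, 0, 0]
    - [0, 0, 0]
    - [0, 0, 0]
    - [0, 0, 0]
    - [0, 0, -0.02]
    - [0, 0, -0.06]
    - [0, 0, -0.1]
    - [0, 0, -0.1]
  dr:
    - [0, 0, 0]
    - [0, 0, 0]
    - [0, 0, 0]
    - [0, 0, 0]
    - [0, 0, 0]
    - [0, 0, 0]
    - [0, 0, 0]
    - [0, 0, 0]
    - [0, 0, 0]
    - [0, 0, 0]
  claw: [0, 0, 0, 0, 0, 0, 0, 0, 0, 0]
  newtons: 40

```text
time_s: 16.0
tcp_pos: [0.4724, 0.1359, 0.0808]
eef_rot: [-179.9, 0.1, -78.8]
contact_force: [0.4, -0.0, -3.9]
gripper_width: 0.0236
gripper_force: 40.0
```

Run:
```python
from h import *
done([-.414,-.228,.24],[0,0,0]); done([0,0,-.1],[0,0,0])
p,q=load()
c=r.capture("scene");W=cloud(c);h=cv2.cvtColor(c["pixels"],cv2.COLOR_RGB2HSV)
m=(h[...,0]<22)&(h[...,1]>150)&(h[...,2]>60)&(np.linalg.norm(W-[.4717,.1348,.05],axis=-1)<.1);Q=W[m];print(len(Q))
if len(Q)>20:
    print(cv2.minAreaRect((Q[:,:2]*1000).astype(np.float32)),np.percentile(Q,[2,50,98],axis=0)); print(np.linalg.svd(Q-Q.mean(0))[2])
# final pose: carrier frame F in world; tool = carrier frame * grasp (grasp: R tool rel, p [0,0,.030])
n=np.array([-.345,-.0934,.9339]);n/=np.linalg.norm(n)
a=np.radians(15.3);y=np.array([-np.sin(a),np.cos(a),0]);y-=n*(y@n);y/=np.linalg.norm(y);x=np.cross(y,n)
D=R.from_matrix(np.c_[x,y,n]);o=np.array([.6246,.0986,.0798])
C0=R.from_euler('z',11.2,degrees=True);G=C0.inv()*q  # tool in carrier
T=D*G; off=D.apply([0,0,.030])
print("tilt",D.as_euler('xyz',degrees=True))
for k in(.08,.04,.015,.0):
    plan((o+off+n*k,T))
```

```text
317
((461.1208801269531, 188.1515350341797), (46.534698486328125, 40.435585021972656), 12.988887786865234) [[0.43847518 0.16764905 0.0531923 ]
 [0.45227903 0.19446895 0.05604263]
 [0.4808133  0.20904377 0.06595866]]
[[-0.77523475 -0.62770924 -0.07065551]
 [ 0.63061837 -0.76262172 -0.14397421]
 [ 0.03649052 -0.15617048  0.98705584]]
tilt [ -0.05423495 -20.9426256   15.3       ]
cmd [0.4717 0.135  0.08  ] [180.     0.   -78.81]
([0.1362, -0.2075, -0.2052], [0.0582, -0.0019, -0.0112])
cmd [0.4717 0.135  0.08  ] [180.     0.   -78.81]
([0.1342, -0.236, -0.1304], [0.0582, -0.0019, -0.0112])
cmd [0.4717 0.135  0.08  ] [180.     0.   -78.81]
([0.1329, -0.2538, -0.0837], [0.0582, -0.0019, -0.0112])
cmd [0.4717 0.135  0.08  ] [180.     0.   -78.81]
([0.1322, -0.2645, -0.0557], [0.0582, -0.0019, -0.0112])
```

>>> jog_arm:
  travel:
    - [0, 0, -0.08]
    - [0, 0, -0.16]
    - [0, 0, -0.205]
    - [0.03, -0.05, -0.205]
    - [0.07, -0.11, -0.205]
    - [0.11, -0.17, -0.205]
    - [0.136, -0.2075, -0.205]
    - [0.136, -0.2075, -0.205]
    - [0.136, -0.2075, -0.205]
    - [0.136, -0.2075, -0.205]
  dr:
    - [0, 0, 0]
    - [0, 0, 0]
    - [0.005, 0, -0.001]
    - [0.015, -0.0005, -0.003]
    - [0.03, -0.001, -0.006]
    - [0.045, -0.0015, -0.009]
    - [0.0582, -0.0019, -0.0112]
    - [0.0582, -0.0019, -0.0112]
    - [0.0582, -0.0019, -0.0112]
    - [0.0582, -0.0019, -0.0112]
  claw: [0, 0, 0, 0, 0, 0, 0, 0, 0, 0]

```text
time_s: 17.3
tcp_pos: [0.5867, 0.0894, 0.182]
eef_rot: [-159.1, -0.1, -74.7]
contact_force: [-0.5, 0.6, -2.4]
gripper_width: 0.0235
gripper_force: 40.0
```

Run:
```python
from h import *
done([.136,-.2075,-.205],[.0582,-.0019,-.0112])
s=r.get_state();p,q=load();print(p,q.as_euler('xyz',degrees=True),s["tcp_pos"],s["eef_rot"])
n=np.array([-.345,-.0934,.9339]);n/=np.linalg.norm(n)
C=p-n*.03  # expected carrier origin
a=np.radians(15.3);y=np.array([-np.sin(a),np.cos(a),0]);x=np.cross(y,n)
for cam in("scene","top"):
    c=r.capture(cam);W=cloud(c);h=cv2.cvtColor(c["pixels"],cv2.COLOR_RGB2HSV)
    d=W-C;L=np.stack([d@x,d@y,d@n],-1)*1000
    m=(h[...,0]<22)&(h[...,1]>150)&(h[...,2]>60)&(np.linalg.norm(L,axis=-1)<100);Q=L[m];print(cam,len(Q))
    if len(Q)>20:
        print(np.round(np.percentile(Q,[1,50,99],axis=0)),cv2.minAreaRect(Q[:,:2].astype(np.float32)))
        f=Q[(abs(Q[:,2]-4)<6)];k=np.linalg.lstsq(np.c_[f[:,:2],np.ones(len(f))],f[:,2],rcond=None)[0];print("plane",k)
    cv2.imwrite(f"pics/{cam}5.png",cv2.resize(c["pixels"][100:300,150:390,::-1],(720,600),interpolation=cv2.INTER_CUBIC))
```

```text
[0.58663761 0.08840019 0.18245636] [-1.59041305e+02 -6.04405876e-02 -7.47466019e+01] [0.58670209 0.08939905 0.1819777 ] [-1.59089743e+02 -5.61787072e-02 -7.47262852e+01]
scene 703
[[-22. -72.   2.]
 [  5.  34.   5.]
 [ 22.  74.  35.]] ((-0.6399421691894531, 0.6390533447265625), (149.42799377441406, 44.73568344116211), 89.54988098144531)
plane [-5.26648794e-03 -2.49572637e-03  4.50151089e+00]
top 275
[[-20. -71.   1.]
 [  8. -49.   5.]
 [ 22.  73.  17.]] ((0.8661727905273438, 0.8019332885742188), (43.204612731933594, 146.58102416992188), 0.2984914779663086)
plane [-2.28916610e-02  8.66032672e-04  5.01880092e+00]
```

View pics/scene5.png

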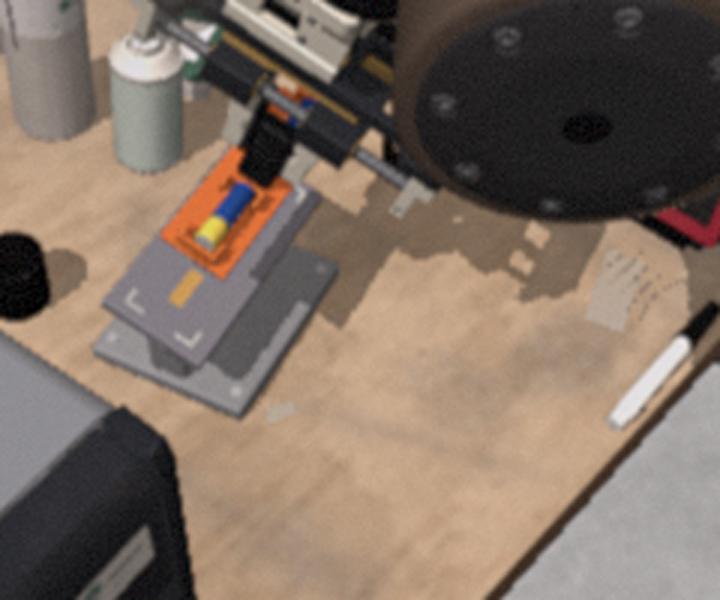

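Carrier sits as expected in the grip (crop (230,210)), cells in. Descend along the plate normal.

>>> jog_arm:
  travel:
    - [0, 0, 0.04]
    - [0, 0, 0.08]
    - [0, 0, 0.11]
    - [0, 0, 0.125]
    - [0, 0, 0.135]
    - [0, 0, 0.143]
    - [0, 0, 0.149]
    - [0, 0, 0.153]
    - [0, 0, 0.155]
    - [0, 0, 0.155]
  dr:
    - [0, 0, 0]
    - [0, 0, 0]
    - [0, 0, 0]
    - [0, 0, 0]
    - [0, 0, 0]
    - [0, 0, 0]
    - [0, 0, 0]
    - [0, 0, 0]
    - [0, 0, 0]
    - [0, 0, 0]
  claw: [0, 0, 0, 0, 0, 0, 0, 0, 0, 0]

```text
time_s: 18.65
tcp_pos: [0.6135, 0.096, 0.1097]
eef_rot: [-159.0, -0.1, -74.7]
contact_force: [-0.2, -0.1, -2.3]
gripper_width: 0.0237
gripper_force: 40.0
```

>>> jog_arm:
  travel:
    - [0, 0, 0.001]
    - [0, 0, 0.001]
    - [0, 0, 0.002]
    - [0, 0, 0.002]
    - [0, 0, 0.003]
    - [0, 0, 0.003]
    - [0, 0, 0.004]
    - [0, 0, 0.004]
    - [0, 0, 0.004]
    - [0, 0, 0.004]
  dr:
    - [0, 0, 0]
    - [0, 0, 0]
    - [0, 0, 0]
    - [0, 0, 0]
    - [0, 0, 0]
    - [0, 0, 0]
    - [0, 0, 0]
    - [0, 0, 0]
    - [0, 0, 0]
    - [0, 0, 0]
  claw: [0, 0, 0, 0, 0, 0, 0, 0, 0, 0]

```text
time_s: 19.9
tcp_pos: [0.6142, 0.0962, 0.1078]
eef_rot: [-159.0, -0.1, -74.7]
contact_force: [1.1, -0.3, -2.2]
gripper_width: 0.0237
gripper_force: 40.0
```

>>> jog_arm:
  travel:
    - [0, 0, 0.0005]
    - [0, 0, 0.001]
    - [0, 0, 0.001]
    - [0, 0, 0.0015]
    - [0, 0, 0.0015]
    - [0, 0, 0.002]
    - [0, 0, 0.002]
    - [0, 0, 0.002]
    - [0, 0, 0.002]
    - [0, 0, 0.002]
  dr:
    - [0, 0, 0]
    - [0, 0, 0]
    - [0, 0, 0]
    - [0, 0, 0]
    - [0, 0, 0]
    - [0, 0, 0]
    - [0, 0, 0]
    - [0, 0, 0]
    - [0, 0, 0]
    - [0, 0, 0]
  claw: [0, 0, 0, 0, 0, 0, 0, 0, 0, 0]

```text
time_s: 21.15
tcp_pos: [0.6145, 0.0963, 0.1069]
eef_rot: [-159.0, -0.1, -74.7]
contact_force: [0.1, -0.2, -1.9]
gripper_width: 0.0238
gripper_force: 40.0
```

>>> jog_arm:
  travel:
    - [0, 0, 0.0005]
    - [0, 0, 0.001]
    - [0, 0, 0.001]
    - [0, 0, 0.0015]
    - [0, 0, 0.0015]
    - [0, 0, 0.002]
    - [0, 0, 0.002]
    - [0, 0, 0.002]
    - [0, 0, 0.002]
    - [0, 0, 0.002]
  dr:
    - [0, 0, 0]
    - [0, 0, 0]
    - [0, 0, 0]
    - [0, 0, 0]
    - [0, 0, 0]
    - [0, 0, 0]
    - [0, 0, 0]
    - [0, 0, 0]
    - [0, 0, 0]
    - [0, 0, 0]
  claw: [0, 0, 0, 0, 0, 0, 0, 0, 0, 0]

```text
time_s: 22.4
tcp_pos: [0.6147, 0.0963, 0.1067]
eef_rot: [-159.0, -0.1, -74.7]
contact_force: [-10.0, -0.9, 11.6]
gripper_width: 0.0235
gripper_force: 40.0
```

Run:
```python
from h import *
for z in(.155,.004,.002,.002): done([0,0,z],[0,0,0])
p,q=load();print(p)
n=np.array([-.345,-.0934,.9339]);n/=np.linalg.norm(n);o=np.array([.6246,.0986,.0798])
a=np.radians(15.3);y=np.array([-np.sin(a),np.cos(a),0]);x=np.cross(y,n)
for cam in("scene","top"):
    c=r.capture(cam);W=cloud(c);h=cv2.cvtColor(c["pixels"],cv2.COLOR_RGB2HSV)
    d=W-o;L=np.stack([d@x,d@y,d@n],-1)*1000
    m=(h[...,0]<22)&(h[...,1]>150)&(h[...,2]>60)&(np.linalg.norm(L,axis=-1)<100)&(L[...,2]>1.5);Q=L[m];print(cam,len(Q))
    print(np.round(np.percentile(Q,[1,50,99],axis=0)),cv2.minAreaRect(Q[:,:2].astype(np.float32)))
    f=Q[(abs(Q[:,2]-4)<4)];k=np.linalg.lstsq(np.c_[f[:,:2],np.ones(len(f))],f[:,2],rcond=None)[0];print("plane",k)
    if cam=="scene":cv2.imwrite("pics/fin.png",cv2.resize(c["pixels"][120:260,160:330,::-1],(728,600),interpolation=cv2.INTER_CUBIC))
s=r.get_state();print(s["contact_force"],s["moment"],s["time_s"])
```

```text
[0.61478388 0.09599232 0.10634856]
scene 585
[[-23. -65.   2.]
 [  4.  35.   4.]
 [ 21.  73.  26.]] ((-0.7577648162841797, 2.4621124267578125), (144.1376495361328, 44.56593322753906), 89.90857696533203)
plane [4.02156696e-03 1.19441536e-03 3.84169326e+00]
top 214
[[-20. -72.   2.]
 [  8. -48.   5.]
 [ 21.  72.  18.]] ((0.9135303497314453, 0.40799713134765625), (145.52586364746094, 42.53384017944336), 89.79084014892578)
plane [5.77253104e-03 1.10952071e-04 4.39865195e+00]
[-9.08418598 -0.5537694  10.8435497 ] [-0.12845509  3.3285298   0.26826391] 22.5
```

View pics/fin.png

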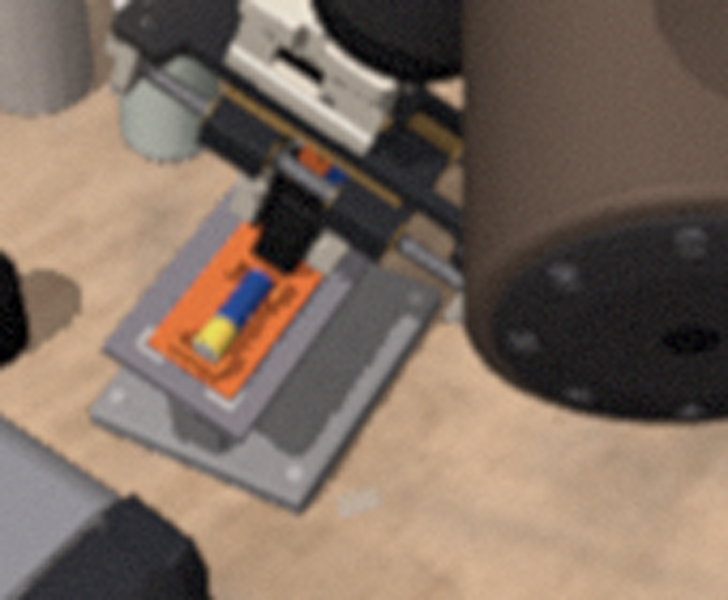

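Carrier is flush and centred between the corner marks (crop (150,345), (225,400)), within about 1 mm and 0.3° by depth. Pressing force is about 15 N and the grip is 40 N.

```bash
python3 -c "
from plant import r
print(r.close_job())"
```

```text
the job is handed in; nothing more can be done
None
```

I handed the job in at about 22.5 s: both batteries were in the pockets and the gripped carrier lay flush and centred on the tester plate, pressed with about 15 N; the verdict was not reported back.

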